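Empty the used-battery tray into the return box, shut, pin and press the lid

ROBOT

A 6-joint arm with a two-finger parallel gripper is mounted at the origin on the work surface. World frame = base frame: x ahead of the robot, y to its left, z up, the work surface at z = 0. Lengths are in m, angles in rad, forces in N, time in s.
With the tool pointing down it reaches from about 0.375 to 0.925 m from the base axis. Payload 5.7 kg.
Tool frame: the origin (TCP) lies at the very end of the fingers, on their centre line; the grasp point (between the pads) lies env.pinch_z behind it (env.pinch_z is the distance from the TCP to the grasp point, in m); z points along the fingers, y is the line along which they close (so a half turn about z gives the same grasp; the last joint's range is limited). The gripper opens to 85 mm and grips with 20 to 120 N. Pads are 22 mm wide; open, the fingers measure 114 mm over their backs; the gripper's body (76 mm by 85 mm) begins 54 mm behind the grasp point. The pads swing forward as they close: fully open they stand 13 mm farther back than shut.
Start: joints at [-1.381, 0.359, 1.51, -0, 1.272, -0.115], TCP at [0.18, -0.572, 0.193] pointing down, gripper open.
Joint ranges: [-2.97, 2.97], [-1.01, 2.36], [0.21, 2.38], [-0.96, 4.11], [0.2, 2.71], [-2.98, 2.98]. Speed limits (rad/s): [2.39, 2.39, 3.14, 3.14, 3.14, 3.14].

INTERFACE

Orientations are given as a unit quaternion [w, x, y, z].
In Python, from plant import env gives the robot as it stands. The module is installed in compiled form; this text tells all that it offers.
- The arm moves only by the tool jog_arm, never from a script. Its argument "motion" is a list that holds one entry, the list of rows, each a list of 7 numbers: the gripper's target within -1 to 1 (shut at 1, half-way at 0, fully open at -1), then the shift along the tool's x, y, z each as a share of 300 mm, from -1 to 1, then the turn, a rotation vector about the tool's x, y, z each as a share of 30 degrees, from -1 to 1. In form: [[[grip, dx, dy, dz, wx, wy, wz], ...]]. A call has 1 to 10 rows; each row is the pose to reach, as a shift and turn from the pose commanded when the call began, along the tool's axes at that moment; what a row does not reach only later rows make up. A row lasts 1/12 s, in which the tool goes at most 41.7 mm and 7.16 degrees, less where a joint would pass 70% of its speed; a pose out of reach is approached as far as the arm can. A call with a number of a shift or a turn outside -1 to 1 is refused whole. A call with a gripper value outside its range is refused whole. The fingers move at their own pace and stop on an object; "force" is the grip in N (left out, the last holds). Time passes only in rows, so rows that repeat a pose let the fingers close. It gives the time, the measured TCP pose, the force, the opening and the grip force at its end, in the units of the state.
- env.read_state(): the state, without advancing time (a new reading comes with each control period).
- env.grab_frame(name): name is "side" or "top"; returns the picture (480x640x3 uint8, red, green, blue); there is no depth.
- env.get_calibration(name): a dict with "fx", "fy", "cx", "cy" (pixels), "dist_coeffs" ([k1, k2, p1, p2, k3] as OpenCV has them; the pictures are not rectified), "R" (3x3) and "t" (3): a world point X has camera coordinates R X + t. Camera axes: x right, y down, z forward; pixel columns grow to the right and rows downward; lengths in m; the calibration is good to about 2 mm. A picture is of the moment at which its call begins. get_calibration takes no time and is no camera call.
- env.close_job(): hands the job in; it is judged then, once.
Trained networks look in the newest picture that a camera, given by its name, has taken for a name from the list of things; names that differ only in an ending like _2 or _b are one class to them, and where a whole thing is asked for, a point or a joint stands for the part that bears it (a point fixed in the world has none). Each returns a list of dicts, best first, with "p" (0 to 1); they miss things now and then, are a little off and sometimes report something else, mostly with a low value. They report only what shows in the picture. A call takes as long as a camera call. They do not tell look-alikes from the thing itself.
- env.spot_in(target, camera): "location" ([x, y, z] in m, in the coordinates of the camera as it stood for that picture, good to about 4 mm: the middle of the surface that is visible of it).
- env.mark_of(target, camera): "location" ([x, y, z] in m, in the coordinates of the camera as it stood for that picture, good to about 4 mm: a listed point, or the origin of a listed thing).
The state is a dict: "time": time; "q": joint angles; "joint_velocities": joint speeds; "effort": joint torques, N m; "eef_pos": TCP position; "ee_rot": TCP orientation; "force": force on the tool from outside, world axes, zero at the start; "moment": the same for the moment, N m; "width": opening from 0.0 (shut) to 1.0 (fully open); "grasp_force": force on a finger pad.
Only numpy, scipy, OpenCV 4.12 (cv2) and the standard library are available. Lean on these libraries where they do the work, as an engineer would, in place of code of your own. Each camera call takes 0.05 s, during which the arm holds its last target. There are 200 camera calls.

TASK

Tip the four used block batteries off the carrying tray into the steel battery-return box and set the tray back upright on the counter. Then swing the box's lid shut and push the locking pin from its wooden stand all the way down through the holes in the lid's and the box's lugs. Finish by pressing the lid down firmly onto its rubber seal (about 11 N) and end still holding it pressed there, without letting go; leave the mugs, jars and thread spool alone.

Things in the scene. Friction and masses are not known exactly. Their poses are not given: they have to be found in the camera images.
- box: dark steel open-topped box fixed to the counter, outside 160 mm along x, 200 mm along y, walls 4 mm thick and 66 mm high, floor 4 mm, rubber seal on the rim up to 72 mm. Origin: centre of the underside, z up. The lid's hinge runs along y at its +x side (far from the robot), the lug with the pin hole stands out from its -x side
- box_hole (a point): centre of the upper mouth of the vertical 12 mm through hole in the box's horizontal steel lug (40 x 40 mm, 8 mm thick); 60 mm above the counter, box frame x = -100 mm, y = 0
- box_hinge (a point): point on the middle of the lid's hinge axis, box frame x = +84 mm, y = 0, z = 72 mm; axes as the box's
- lid (a joint): lid opening in rad: 0 = closed, 1.57 = upright at the box's +x side, 1.9 = stop. Stiff hinge (0.6 N m friction): the lid stays where it is left and must be pushed fully down. Bare-metal plate 168 mm from hinge to free edge, 200 mm wide, 6 mm thick (closed: 72 to 78 mm above the counter), 0.3 kg; from the middle of its free edge a 36 mm long, 40 mm wide, 8 mm thick lug stands out
- lid_panel (a joint): how far the closed lid is squeezed onto its springy rubber seal, in rad about the hinge: about 0.005 under its own weight, 0.03 = fully squeezed (stop). Stiffness 45 N m/rad, i.e. about 11 N downward on the pad squeezes it fully, lowering the pad 3.3 mm; it springs back when released
- lid_pad (a point): centre of the top of a round rubber press pad (44 mm diameter, 3 mm thick) on the lid's upper (outer) face, 110 mm from the hinge axis; z axis out of the lid's upper face
- lid_hole (a point): centre of the upper mouth of the 12 mm through hole in the lid's 8 mm thick lug, 184 mm from the hinge axis; z axis out of the lid's upper face. With the lid closed it is 80 mm above the counter, straight above the hole of the box's lug
- tray_bar (a point): centre of the wooden bridge handle of the loose metal tray (0.3 kg), 81 mm above its underside; tray's axes, z up. Bar 100 mm along x, 14 mm wide (y), 22 mm high, pinched from above. Tray 100 mm (x) by 140 mm (y), centred under the bar, floor 4 mm, 18 mm walls on three sides, open lip at +y, 70 mm from the bar. Tipped lip-down 35 degrees or more, the batteries slide out under the bar
- battery0_center (a point): centre of used block battery 0, a steel-cased block 26 x 48 x 17 mm (x, y, z), 45 g, lying loose on the tray
- battery1_center (a point): centre of used block battery 1, a steel-cased block 26 x 48 x 17 mm (x, y, z), 45 g, lying loose on the tray
- battery2_center (a point): centre of used block battery 2, a steel-cased block 26 x 48 x 17 mm (x, y, z), 45 g, lying loose on the tray
- battery3_center (a point): centre of used block battery 3, a steel-cased block 26 x 48 x 17 mm (x, y, z), 45 g, lying loose on the tray
- pin_grip (a point): centre of the round black grip (18 mm diameter, 26 mm high) of the loose locking pin, 63 mm above its tip; z along the pin, up. Below the grip a steel collar 24 mm diameter, 4 mm thick, whose underside is 46 mm above the tip; below that the 10 mm shaft with a tapered end. 60 g
- pin_tip (a point): lower end of the pin's shaft, on its axis; z along the pin, up. When fully home the collar rests on the lid's lug
- stand: fixed wooden block 56 x 56 x 46 mm high, origin at the centre of its underside, with a vertical 13 mm hole at its centre in which the pin stands at the start, collar on the block's top
- mug: white mug 80 mm across, 95 mm high, origin at the centre of its underside; bystander
- jar: clay-coloured jar with wooden lid, 84 mm across, 120 mm high, origin at the centre of its underside; bystander
- spool: bare wooden thread spool 52 mm across, 48 mm high, standing, origin at the centre of its underside; bystander
Not all that is in view belongs to the job. Leave any pink or turquoise look-alike of the stand alone.

How it is judged:
By the outcome, as a careful person would: the job done as asked, in the order asked, and still so for the second after the job is handed in, while the arm keeps its last pose, push and grip.
It also fails if it takes over 72 s, if anything falls off the work surface, if the arm or the gripper's body presses on something with over 40 N, if the wrist force passes 120 N, or if a joint passes its speed limit or range.

## Working session

There is one attempt and no reset: what is moved stays moved. The work goes in short steps, Python scripts to look and compute and a tool call to move; the robot and the scene stay as the last step left them, time stands still between calls to the robot, and variables do not carry over. Pictures are saved under pics/ and viewed, at most 10 in all, crops included, and the job is handed in when it is done.

Besides the shell and the picture viewer there is one more tool, called after ">>>" as a command line: name --argument value ..., lists and objects as JSON in quotes. jog_arm: Moves the arm, as the interface text tells. Shift numbers are shares of 300 mm and turn numbers shares of 30 degrees, none past 1 either way. Its arguments: {"type":"object","properties":{"motion":{"type":"array"},"force":{"type":"number"}},"required":["motion"]}

```bash
mkdir -p pics
cat > h.py <<'E'
import numpy as np, cv2
from plant import env
from scipy.spatial.transform import Rotation as Ro
def snap(c,n):
    cv2.imwrite(f'pics/{n}.png',env.grab_frame(c)[:,:,::-1])
def w(c,X):
    k=env.get_calibration(c); return np.array(k['R']).T@(np.array(X)-np.array(k['t']))
def px(c,P):
    k=env.get_calibration(c)
    return cv2.projectPoints(np.float64(P).reshape(-1,3),cv2.Rodrigues(np.array(k['R']))[0],np.float64(k['t']),np.array([[k['fx'],0,k['cx']],[0,k['fy'],k['cy']],[0,0,1.]]),np.float64(k['dist_coeffs']))[0].reshape(-1,2)
def rotm():
    q=env.read_state()['ee_rot']; return Ro.from_quat([q[1],q[2],q[3],q[0]])
def find(f,t,c,n=3):
    for d in getattr(env,f)(t,c)[:n]:
        P=w(c,d['location']); print(f,t,c,round(d['p'],2),P.round(4),px(c,P)[0].round())
E
python3 - <<'E'
from h import *
snap('top','t0');snap('side','s0')
s=env.read_state();print(s['time'],env.pinch_z,rotm().as_matrix().round(3),s['eef_pos'])
for c in('top','side'):
    for t in ['box','box_hole','box_hinge','lid_pad','lid_hole','tray_bar','battery0_center','pin_grip','pin_tip','stand']: find('mark_of',t,c)
print(env.read_state()['time'])
E
```

```text
0.1 0.0187 [[ 0.954  0.3   -0.   ]
 [ 0.3   -0.954  0.002]
 [ 0.    -0.002 -1.   ]] [ 0.17992349 -0.57165285  0.19200508]
mark_of box top 0.66 [ 0.5793  0.0596 -0.0036] [318. 243.]
mark_of box_hole top 0.61 [0.4762 0.0672 0.0541] [312. 287.]
mark_of box_hinge top 0.76 [0.6601 0.0484 0.0739] [325. 196.]
mark_of box_hinge top 0.25 [ 0.6756 -0.3478  0.0026] [510. 206.]
mark_of lid_pad top 0.84 [0.6868 0.0443 0.1773] [328. 165.]
mark_of lid_hole top 0.77 [0.6975 0.0482 0.2528] [327. 144.]
mark_of tray_bar top 0.6 [ 0.448  -0.2649  0.0828] [485. 308.]
mark_of battery0_center top 0.69 [ 0.4412 -0.3061  0.0085] [495. 315.]
mark_of pin_grip top 0.58 [0.4989 0.3495 0.061 ] [169. 269.]
mark_of pin_tip top 0.17 [ 0.4498 -0.2675  0.0826] [486. 307.]
mark_of stand top 0.8 [ 0.4918  0.3493 -0.0037] [178. 278.]
mark_of stand top 0.76 [0.5474 0.2534 0.004 ] [225. 253.]
mark_of stand top 0.67 [ 0.4782  0.4551 -0.0015] [126. 282.]
mark_of box side 0.76 [0.5806 0.0638 0.    ] [317. 282.]
mark_of box_hole side 0.84 [0.4872 0.0697 0.0608] [276. 262.]
mark_of box_hole side 0.57 [0.6605 0.0487 0.0739] [353. 260.]
mark_of box_hinge side 0.85 [0.66   0.0481 0.0719] [353. 261.]
mark_of lid_pad side 0.8 [0.6874 0.0444 0.1843] [368. 219.]
mark_of lid_hole side 0.76 [0.6995 0.0438 0.2535] [377. 191.]
mark_of tray_bar side 0.79 [ 0.4542 -0.2654  0.0805] [258. 377.]
mark_of battery0_center side 0.66 [ 0.7202 -0.1608 -0.0055] [395. 354.]
mark_of pin_grip side 0.46 [0.4933 0.3529 0.0637] [277. 197.]
mark_of stand side 0.69 [ 0.4962  0.3522 -0.002 ] [279. 217.]
mark_of stand side 0.57 [0.4766 0.4547 0.0024] [272. 197.]
mark_of stand side 0.55 [0.5458 0.2543 0.0025] [298. 235.]
1.1
```

View pics/t0.png

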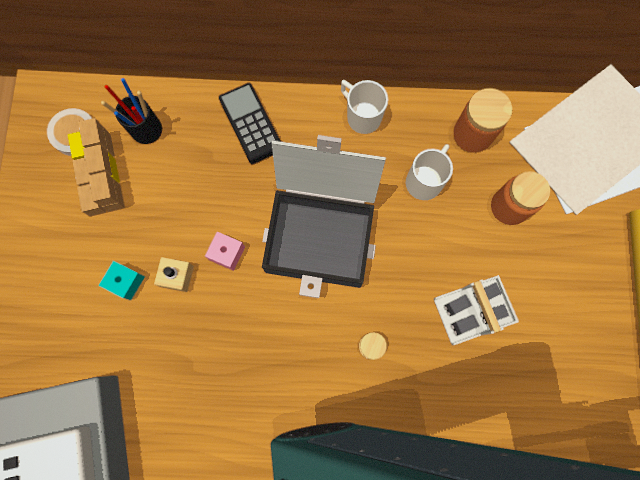

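View pics/s0.png

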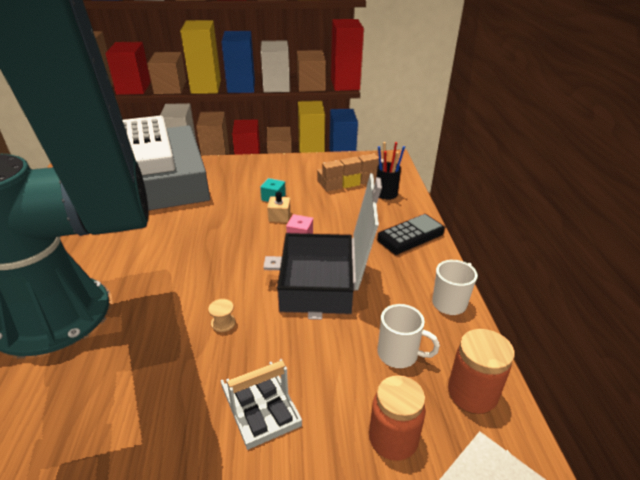

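Run:
```python
from h import *
a=cv2.imread('pics/t0.png')[260:360,415:535];b=cv2.imread('pics/s0.png')[345:455,200:320]
a=cv2.resize(a,(480,400),interpolation=2);b=cv2.resize(b,(320,293),interpolation=2)
o=np.zeros((400,800,3),np.uint8);o[:,:480]=a;o[:293,480:]=b;cv2.imwrite('pics/c0.png',o)
```

```text
(no output)
```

View pics/c0.png

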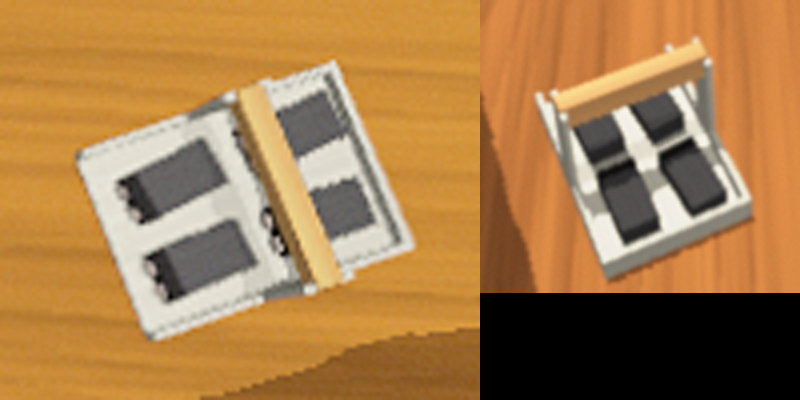

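```bash
cat >> h.py <<'E'
def ray(c,uv,z):
    k=env.get_calibration(c);K=np.array([[k['fx'],0,k['cx']],[0,k['fy'],k['cy']],[0,0,1.]])
    n=cv2.undistortPoints(np.float64(uv).reshape(-1,1,2),K,np.float64(k['dist_coeffs'])).reshape(-1,2)
    R=np.array(k['R']);C=-R.T@np.array(k['t']);D=np.c_[n,np.ones(len(n))]@R
    return C+D*((z-C[2])/D[:,2])[:,None]
def to(pos,Rm):
    """shift/turn shares to reach world TCP pos with rotation Rm (chunked target from the current pose)"""
    s=env.read_state();R=rotm()
    print('shift',(R.inv().apply(np.array(pos)-s['eef_pos'])/.3).round(3),'turn',((R.inv()*Ro.from_matrix(Rm)).as_rotvec()/np.radians(30)).round(3))
def down(yaw):  # tool x at yaw (deg), z down
    return (Ro.from_euler('z',yaw,degrees=True)*Ro.from_euler('x',180,degrees=True)).as_matrix()
E
python3 - <<'E'
from h import *
e=ray('top',[[478,282.5],[496,331]],.092);d=e[0]-e[1];print(e,e.mean(0),np.linalg.norm(d),np.degrees(np.arctan2(d[1],d[0])))
e=ray('top',[[435,298.5],[453,344]],.004);d=e[0]-e[1];print(e,e.mean(0),np.degrees(np.arctan2(d[1],d[0])))
c=ray('top',[[435,298.5],[500,276],[518,320],[453,344.5]],.01);print(c,c.mean(0))
print(ray('top',[[267,273],[361,285],[373,207],[278,194]],.072))
E
```

```text
[[ 0.49457064 -0.25023539  0.092     ]
 [ 0.40474497 -0.28158686  0.092     ]] [ 0.4496578  -0.26591112  0.092     ] 0.09513972062030754 19.240299396080122
[[ 0.47074291 -0.18658584  0.004     ]
 [ 0.38032992 -0.22242092  0.004     ]] [ 0.42553641 -0.20450338  0.004     ] 21.62083874804677
[[ 0.47002946 -0.18535103  0.01      ]
 [ 0.52269288 -0.31908621  0.01      ]
 [ 0.43415578 -0.35242512  0.01      ]
 [ 0.37912246 -0.22097794  0.01      ]] [ 0.45150014 -0.26946007  0.01      ]
[[ 0.49826733  0.15581706  0.072     ]
 [ 0.48257981 -0.02879237  0.072     ]
 [ 0.64155505 -0.04850012  0.072     ]
 [ 0.66043546  0.14420917  0.072     ]]
```

Run:
```python
from h import *
to([.45,-.266,.17],down(21))
```

```text
shift [ 1.165 -0.704  0.076] turn [-0.     0.    -0.118]
```

>>> jog_arm --motion '[[[-1, 1, -0.6, 0.07, 0, 0, -0.12], [-1, 1, -0.6, 0.07, 0, 0, -0.12], [-1, 1, -0.6, 0.07, 0, 0, -0.12], [-1, 1, -0.6, 0.07, 0, 0, -0.12], [-1, 1, -0.6, 0.07, 0, 0, -0.12], [-1, 1, -0.6, 0.07, 0, 0, -0.12], [-1, 1, -0.6, 0.07, 0, 0, -0.12], [-1, 1, -0.6, 0.07, 0, 0, -0.12], [-1, 1, -0.6, 0.07, 0, 0, -0.12]]]' --force 60

```text
time: 1.85
eef_pos: [0.4145, -0.3066, 0.1717]
ee_rot: [-0.001, 0.983, 0.184, 0.001]
force: [0.2, 0.4, -1.0]
width: 1.001
grasp_force: 0.0
```

Run:
```python
from h import *
s=env.read_state();print(s['time'],s['eef_pos'],s['q'])
snap('top','t1')
for c in('top','side'): find('mark_of','tray_bar',c)
to([.45,-.266,.17],down(21))
```

```text
1.85 [ 0.41448848 -0.30655489  0.17165392] [-0.77252931  0.25976287  1.71681092  0.00225763  1.16567177  0.42762805]
mark_of tray_bar top 0.76 [ 0.45   -0.2661  0.0818] [485. 307.]
mark_of tray_bar top 0.45 [0.6871 0.0445 0.1797] [328. 165.]
mark_of tray_bar side 0.79 [ 0.4542 -0.2654  0.0805] [258. 377.]
shift [ 0.168 -0.09   0.006] turn [-0.     0.001  0.008]
```

>>> jog_arm --motion '[[[-1, 0.17, -0.09, 0.0, 0, 0, 0], [-1, 0.17, -0.09, 0.0, 0, 0, 0], [-1, 0.17, -0.09, 0.2, 0, 0, 0], [-1, 0.17, -0.09, 0.37, 0, 0, 0], [-1, 0.17, -0.09, 0.37, 0, 0, 0], [1, 0.17, -0.09, 0.37, 0, 0, 0], [1, 0.17, -0.09, 0.37, 0, 0, 0], [1, 0.17, -0.09, 0.37, 0, 0, 0], [1, 0.17, -0.09, 0.37, 0, 0, 0], [1, 0.17, -0.09, 0.37, 0, 0, 0]]]'

```text
time: 2.83
eef_pos: [0.4514, -0.2686, 0.0628]
ee_rot: [0.001, 0.983, 0.183, 0.001]
force: [0.4, -1.0, -0.1]
width: 0.296
grasp_force: 0.0
```

>>> jog_arm --motion '[[[1, 0, 0, 0, 0, 0, 0], [1, 0, 0, 0, 0, 0, 0], [1, 0, 0, 0, 0, 0, 0], [1, 0, 0, 0, 0, 0, 0]]]' --force 80

```text
time: 3.17
eef_pos: [0.4502, -0.2671, 0.0611]
ee_rot: [0.0, 0.983, 0.183, 0.0]
force: [0.3, -0.5, 1.5]
width: 0.0
grasp_force: 0.0
```

Run:
```python
from h import *
snap('top','t2');snap('side','s2')
a=cv2.imread('pics/t2.png')[240:400,400:560];b=cv2.imread('pics/s2.png')[300:460,180:340]
cv2.imwrite('pics/c2.png',np.hstack([cv2.resize(x,(400,400),interpolation=2) for x in(a,b)]))
for c in('top','side'): find('mark_of','tray_bar',c)
s=env.read_state();print(s['width'],s['grasp_force'])
```

```text
mark_of tray_bar top 0.83 [ 0.4506 -0.2671  0.0816] [486. 307.]
mark_of tray_bar side 0.62 [ 0.4539 -0.2655  0.0819] [258. 376.]
0.00037978201820058584 0.0
```

View pics/c2.png

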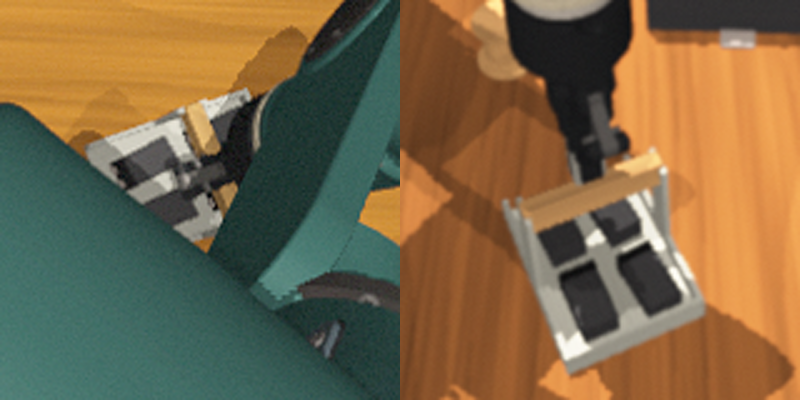

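Run:
```python
from h import *
s=env.read_state();R=rotm();p=s['eef_pos'];print(s['q'],p)
o=[]
for c,n,(r,k) in(('top','t2',(265,430)),('side','s2',(315,210))):
    im=cv2.imread(f'pics/{n}.png');f=6
    a=cv2.resize(im[r:r+66,k:k+66],None,fx=f,fy=f,interpolation=2)
    for q in [p,p-R.apply([0,0,.0187]),p-R.apply([0,0,.07])]:
        u=px(c,q)[0];print(c,u);cv2.circle(a,tuple(((u-[k,r]+.5)*f).astype(int)),3,(0,0,255),1)
    o.append(a)
cv2.imwrite('pics/c3.png',np.hstack(o))
```

```text
[-6.67478492e-01  4.12440139e-01  1.81805892e+00  7.81121116e-05
  9.11354583e-01  5.35497522e-01] [ 0.45004766 -0.26694874  0.06075328]
top [482.57028619 307.82901894]
top [485.44875344 306.92580757]
top [493.90696401 304.27381664]
side [256.25348245 384.76258495]
side [255.46787775 377.85185649]
side [253.19099914 357.88930688]
```

View pics/c3.png

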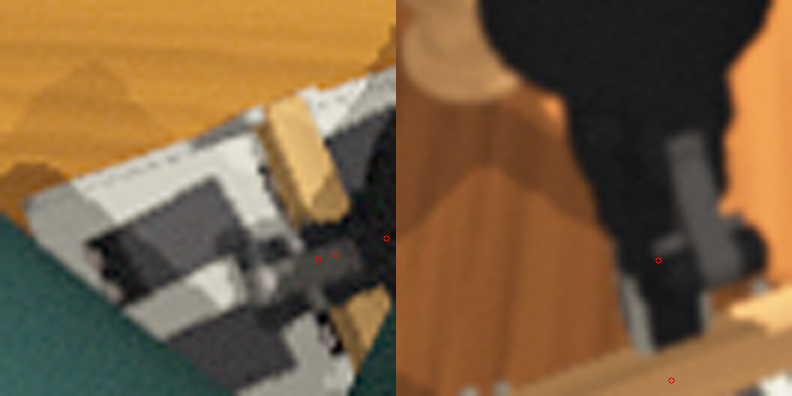

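>>> jog_arm --motion '[[[1, 0, 0, -0.3, 0, 0, 0], [1, 0, 0, -0.3, 0, 0, 0], [1, 0, 0, -0.3, 0, 0, 0], [1, 0, 0, -0.3, 0, 0, 0]]]'

```text
time: 3.7
eef_pos: [0.4525, -0.2688, 0.154]
ee_rot: [0.003, 0.983, 0.183, 0.002]
force: [0.3, -0.8, -0.1]
width: 0.001
grasp_force: 0.0
```

Run:
```python
from h import *
snap('top','t4');snap('side','s4')
s=env.read_state();R=rotm();p=s['eef_pos'];print(s['q'],p,s['force'],s['width'])
for c in('top','side'): find('mark_of','tray_bar',c)
o=[]
for c,n,(r,k) in(('top','t4',(255,430)),('side','s4',(295,210))):
    im=cv2.imread(f'pics/{n}.png');f=4
    a=cv2.resize(im[r:r+100,k:k+100],None,fx=f,fy=f,interpolation=2)
    for q in [p]:
        u=px(c,q)[0];print(c,u);cv2.circle(a,tuple(((u-[k,r]+.5)*f).astype(int)),3,(0,0,255),1)
    o.append(a)
cv2.imwrite('pics/c4.png',np.hstack(o))
```

```text
[-6.67508636e-01  2.93810396e-01  1.72730816e+00  8.35225198e-05
  1.12052507e+00  5.35527014e-01] [ 0.44987645 -0.26682665  0.15047145] [-0.56517978  0.72487166 -0.79628357] 0.0006818719821206171
mark_of tray_bar top 0.93 [ 0.4479 -0.2674  0.0837] [486. 308.]
mark_of tray_bar side 0.64 [ 0.4537 -0.2668  0.082 ] [258. 377.]
top [497.3207144  303.28125213]
side [252.15087578 349.73559226]
```

View pics/c4.png

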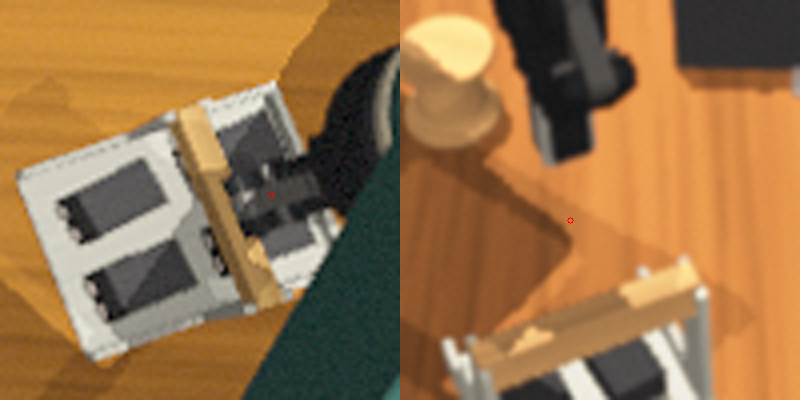

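Run:
```python
from h import *
from scipy.optimize import least_squares as L
f=lambda X:np.r_[px('top',X)[0]-[488.7,303.7],px('side',X)[0]-[248.6,335.5]]
r=L(f,[.45,-.26,.15]);print(r.x,r.fun, r.x-env.read_state()['eef_pos'])
for c in('top','side'):
  for z in (.15,.17,.18): print(c,z,[px(c,[.45,-.267+d,z])[0].round() for d in(0,.02,.04)])
```

```text
[ 0.44565249 -0.24768989  0.16368529] [ 0.09785627  0.72498807  0.66167456 -0.13348798] [-0.00324749  0.01842229  0.01449445]
top 0.15 [array([497., 303.]), array([486., 303.]), array([475., 302.])]
top 0.17 [array([501., 302.]), array([489., 302.]), array([478., 301.])]
top 0.18 [array([503., 301.]), array([491., 301.]), array([480., 300.])]
side 0.15 [array([252., 350.]), array([253., 341.]), array([253., 332.])]
side 0.17 [array([251., 342.]), array([252., 332.]), array([252., 323.])]
side 0.18 [array([251., 337.]), array([251., 328.]), array([252., 319.])]
```

>>> jog_arm --motion '[[[-1, 0, 0, 0, 0, 0, 0], [-1, 0, 0, 0, 0, 0, 0], [-1, 0, 0, 0, 0, 0, 0], [-1, 0, 0, 0, 0, 0, 0], [-1, 0, 0, 0, 0, 0, 0], [-1, 0, 0, 0, 0, 0, 0]]]'

```text
time: 4.4
eef_pos: [0.4501, -0.267, 0.1507]
ee_rot: [-0.0, 0.983, 0.183, -0.0]
force: [0.4, -0.1, -0.7]
width: 0.845
grasp_force: 0.0
```

Run:
```python
from h import *
snap('top','t5');snap('side','s5')
s=env.read_state();R=rotm();p=s['eef_pos'];print(p,s['width'])
rows=[]
for c,ns,(r,k) in(('top',('t4','t5'),(255,440)),('side',('s4','s5'),(270,190))):
    o=[]
    for n in ns:
        a=cv2.resize(cv2.imread(f'pics/{n}.png')[r:r+75,k:k+100],None,fx=4,fy=4,interpolation=2)
        for d in(0,.06,.12):
            u=px(c,p-R.apply([0,0,d]))[0];cv2.circle(a,tuple(((u-[k,r]+.5)*4).astype(int)),3,(0,0,255),-1)
        o.append(a)
    rows.append(np.hstack(o))
cv2.imwrite('pics/c5.png',np.vstack(rows))
```

```text
[ 0.45011438 -0.26707955  0.15078437] 0.9945892698564882
```

View pics/c5.png

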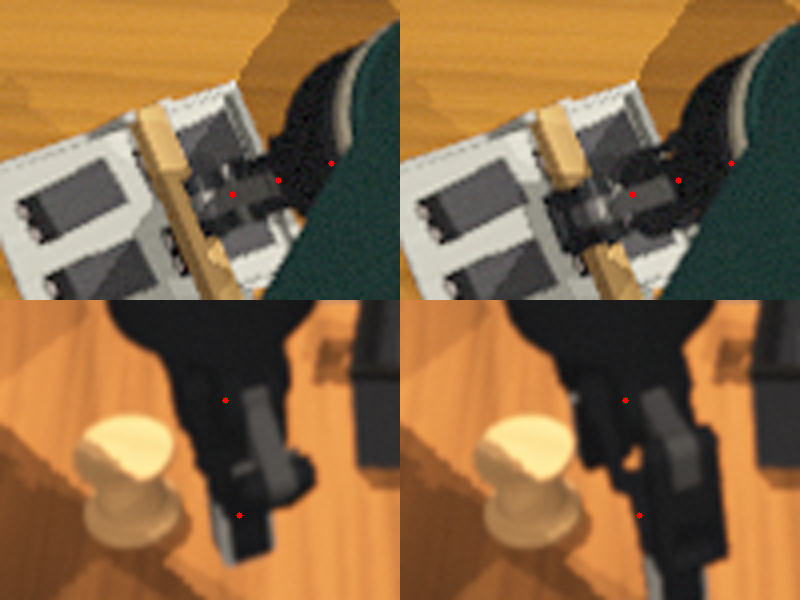

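>>> jog_arm --motion '[[[-1, 0, 0, 0.13, 0, 0, 0], [-1, 0, 0, 0.26, 0, 0, 0], [-1, 0, 0, 0.39, 0, 0, 0], [-1, 0, 0, 0.39, 0, 0, 0], [1, 0, 0, 0.39, 0, 0, 0], [1, 0, 0, 0.39, 0, 0, 0], [1, 0, 0, 0.39, 0, 0, 0], [1, 0, 0, 0.39, 0, 0, 0], [1, 0, 0, 0.39, 0, 0, 0], [1, 0, 0, 0.39, 0, 0, 0]]]'

```text
time: 5.33
eef_pos: [0.451, -0.2678, 0.0354]
ee_rot: [0.001, 0.983, 0.183, 0.001]
force: [-3.6, 2.2, 36.1]
width: 0.148
grasp_force: 56.3
```

>>> jog_arm --motion '[[[1, 0, 0, 0, 0, 0, 0], [1, 0, 0, 0, 0, 0, 0]]]'

```text
time: 5.5
eef_pos: [0.4511, -0.2678, 0.0355]
ee_rot: [0.001, 0.983, 0.183, 0.001]
force: [-0.5, 1.4, 9.8]
width: 0.139
grasp_force: 78.7
```

>>> jog_arm --motion '[[[1, 0, 0, -0.1, 0, 0, 0], [1, 0, 0, -0.2, 0, 0, 0], [1, 0, 0, -0.3, 0, 0, 0], [1, 0, 0, -0.4, 0, 0, 0], [1, 0, 0, -0.5, 0, 0, 0], [1, 0, 0, -0.5, 0, 0, 0]]]'

```text
time: 6.0
eef_pos: [0.4529, -0.2692, 0.1896]
ee_rot: [0.004, 0.983, 0.183, 0.003]
force: [1.6, -1.6, -4.5]
width: 0.147
grasp_force: 79.9
```

Run:
```python
from h import *
snap('top','t6');snap('side','s6')
s=env.read_state();R=rotm();p=s['eef_pos'];print(p,s['width'],s['force'],s['grasp_force'],s['q'])
for c in('top','side'): 
    find('mark_of','tray_bar',c,1);find('mark_of','battery0_center',c,4)
rows=[]
for c,n,(r,k) in(('top','t6',(230,420)),('side','s6',(260,170))):
    rows.append(cv2.resize(cv2.imread(f'pics/{n}.png')[r:r+150,k:k+130],None,fx=3,fy=3,interpolation=2))
cv2.imwrite('pics/c6.png',np.hstack(rows))
```

```text
[ 0.45026908 -0.26719289  0.18445765] 0.1412634382768487 [-0.5574306   0.36961579 -6.22353248] 79.87539052963257 [-6.67589555e-01  2.56389043e-01  1.68595856e+00  7.40400471e-05
  1.19736032e+00  5.35508974e-01]
mark_of tray_bar top 0.56 [ 0.4539 -0.2698  0.2365] [516. 296.]
mark_of battery0_center top 0.58 [ 0.4415 -0.3027  0.1651] [521. 308.]
mark_of tray_bar side 0.78 [ 0.4541 -0.2684  0.2338] [251. 313.]
mark_of battery0_center side 0.87 [ 0.4453 -0.3018  0.1661] [248. 361.]
mark_of battery0_center side 0.53 [ 0.4943  0.3527 -0.    ] [279. 216.]
```

View pics/c6.png

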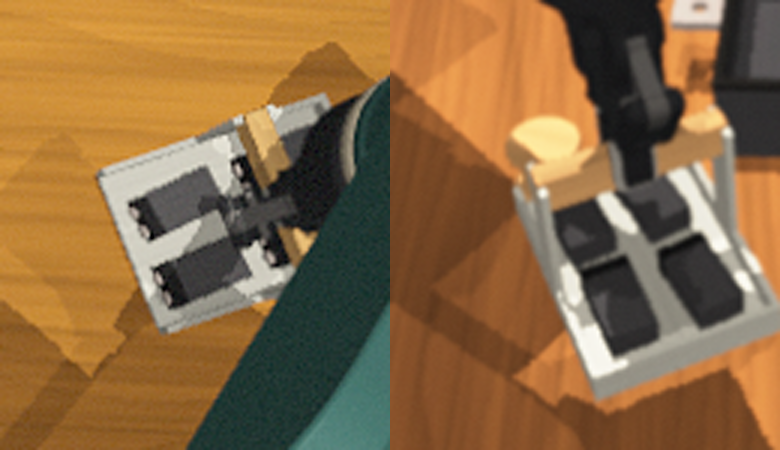

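```bash
cat >> h.py <<'E'
G=.048
def bar(B,yaw,th):
    R=Ro.from_euler('z',yaw,degrees=True)*Ro.from_euler('x',-th,degrees=True)*Ro.from_euler('x',180,degrees=True)
    to(np.array(B)+R.apply([0,0,G]),R.as_matrix())
E
python3 - <<'E'
from h import *
bar([.573,.012,.215],-6,0);bar([.573,.012,.215],-6,8)
E
```

```text
shift [ 0.72  -0.715  0.05 ] turn [-0.006  0.006  0.902]
shift [ 0.71  -0.695  0.048] turn [-0.268 -0.057  0.901]
```

>>> jog_arm --motion '[[[1, 0.06, -0.06, 0, 0, 0, 0.07], [1, 0.14, -0.14, 0.01, 0, 0, 0.18], [1, 0.23, -0.23, 0.02, 0, 0, 0.3], [1, 0.32, -0.32, 0.03, 0, 0, 0.42], [1, 0.41, -0.41, 0.03, 0, 0, 0.54], [1, 0.5, -0.5, 0.04, 0, 0, 0.65], [1, 0.57, -0.57, 0.04, 0, 0, 0.74], [1, 0.63, -0.63, 0.05, 0, 0, 0.81], [1, 0.68, -0.68, 0.05, 0, 0, 0.87], [1, 0.72, -0.71, 0.05, 0, 0, 0.9]]]'

```text
time: 7.13
eef_pos: [0.5741, 0.012, 0.1666]
ee_rot: [-0.001, 0.999, -0.052, -0.002]
force: [-0.4, 0.6, -5.3]
width: 0.139
grasp_force: 79.9
```

>>> jog_arm --motion '[[[1, 0, 0, 0, -0.15, 0, 0], [1, 0, 0, 0, -0.3, 0, 0], [1, 0, 0, 0, -0.3, 0, 0], [1, 0, 0, 0, -0.3, 0, 0]]]'

```text
time: 7.47
eef_pos: [0.574, 0.011, 0.1669]
ee_rot: [0.077, 0.996, -0.05, -0.006]
force: [0.4, 0.4, -5.1]
width: 0.141
grasp_force: 79.9
```

Run:
```python
from h import *
s=env.read_state();print(s['q'],s['eef_pos'],rotm().as_matrix().round(2))
env.grab_frame('top');env.grab_frame('side')
for c in('top','side'): 
    find('mark_of','tray_bar',c,1);find('mark_of','battery0_center',c,4)
bar([.573,.012,.2],-6,50);bar([.573,.012,.2],-6,28)
```

```text
[ 0.00905841  0.36878223  1.57743988 -0.1641865   1.22064445  1.73859476] [0.57398673 0.01096751 0.16690488] [[ 0.99 -0.1  -0.02]
 [-0.1  -0.98 -0.15]
 [-0.    0.15 -0.99]]
mark_of battery0_center top 0.57 [ 0.3684 -0.0579  0.0033] [371. 346.]
mark_of battery0_center top 0.56 [ 0.5367 -0.0256  0.1444] [363. 250.]
mark_of tray_bar side 0.77 [0.5779 0.0197 0.2116] [318. 217.]
mark_of battery0_center side 0.66 [ 0.5404 -0.0251  0.1532] [301. 254.]
mark_of battery0_center side 0.41 [0.688  0.0461 0.1827] [369. 220.]
shift [-0.008  0.11   0.016] turn [-1.368e+00  1.000e-03 -1.000e-03]
shift [-0.008  0.057  0.047] turn [-0.635  0.    -0.001]
```

>>> jog_arm --motion '[[[1, 0, 0.02, 0.01, -0.2, 0, 0], [1, 0, 0.03, 0.02, -0.4, 0, 0], [1, 0, 0.05, 0.03, -0.6, 0, 0], [1, 0, 0.06, 0.04, -0.8, 0, 0], [1, 0, 0.08, 0.04, -1, 0, 0], [1, 0, 0.08, 0.04, -1, 0, 0]]]'

```text
time: 8.27
eef_pos: [0.5717, -0.0144, 0.1577]
ee_rot: [0.334, 0.941, -0.047, -0.019]
force: [-0.9, 1.3, -6.3]
width: 0.14
grasp_force: 80.3
```

Run:
```python
from h import *
s=env.read_state();print(s['q'],s['eef_pos'],s['force'])
bar([.573,.012,.2],-6,46);bar([.573,.012,.2],-6,50)
```

```text
[ 0.2795909   0.55178571  1.53117807 -0.63569134  1.39713209  2.17365015] [ 0.57170581 -0.01435931  0.15770796] [-0.92471774  1.32876083 -6.28146435]
shift [-0.005  0.04  -0.006] turn [-0.228  0.002  0.01 ]
shift [-0.005  0.051 -0.008] turn [-0.362  0.001  0.01 ]
```

>>> jog_arm --motion '[[[1, 0, 0.03, 0, -0.2, 0, 0], [1, 0, 0.05, 0, -0.36, 0, 0], [1, 0, 0.05, 0, -0.36, 0, 0], [1, 0, 0.05, 0, -0.36, 0, 0], [1, 0, 0.05, 0, -0.36, 0, 0], [1, 0, 0.05, 0, -0.36, 0, 0], [1, 0, 0.05, 0, -0.36, 0, 0], [1, 0, 0.05, 0, -0.36, 0, 0]]]'

```text
time: 8.93
eef_pos: [0.5715, -0.0282, 0.1709]
ee_rot: [0.42, 0.906, -0.048, -0.021]
force: [-0.5, 0.5, -2.9]
width: 0.14
grasp_force: 80.4
```

Run:
```python
from h import *
s=env.read_state();print(s['q'],s['eef_pos'],s['force'])
snap('top','t7');snap('side','s7')
for c in('top','side'): 
    find('mark_of','tray_bar',c,1);find('mark_of','battery0_center',c,6)
cv2.imwrite('pics/c7.png',np.hstack([cv2.resize(cv2.imread(f'pics/{n}.png')[r:r+150,k:k+133],None,fx=3,fy=3,interpolation=2) for n,r,k in(('t7',150,240),('s7',180,240))]))
```

```text
[ 0.33577249  0.62273471  1.5098448  -0.76399517  1.50055644  2.26795531] [ 0.57145335 -0.02815049  0.17091818] [-0.52873583  0.48069679 -2.90231213]
mark_of battery0_center top 0.55 [0.5442 0.0708 0.021 ] [312. 257.]
mark_of battery0_center top 0.53 [0.5838 0.1046 0.0079] [297. 239.]
mark_of tray_bar side 0.94 [0.5768 0.0085 0.2022] [318. 224.]
mark_of battery0_center side 0.6 [0.544  0.0763 0.0258] [301. 271.]
```

View pics/c7.png

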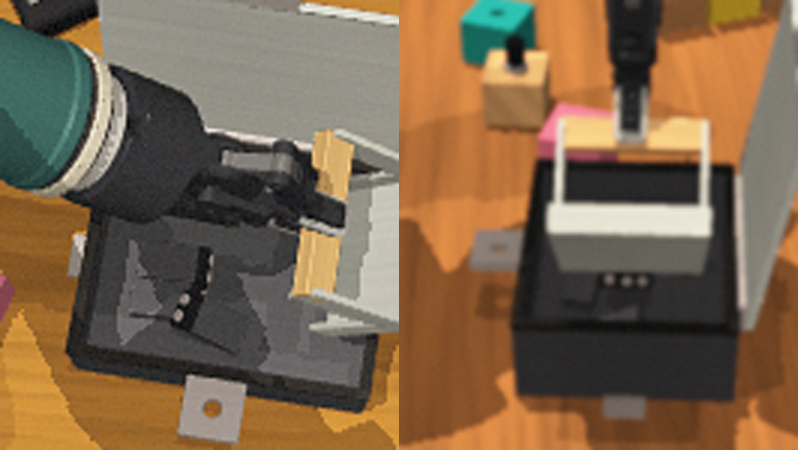

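Run:
```python
from h import *
bar([.54,-.12,.25],2,22)
```

```text
shift [-0.064  0.333  0.211] turn [ 0.925  0.157 -0.216]
```

>>> jog_arm --motion '[[[1, -0.01, 0.07, 0.02, 0.18, 0.03, -0.04], [1, -0.02, 0.14, 0.07, 0.37, 0.06, -0.09], [1, -0.04, 0.2, 0.12, 0.56, 0.09, -0.13], [1, -0.05, 0.27, 0.17, 0.74, 0.12, -0.17], [1, -0.06, 0.33, 0.21, 0.92, 0.16, -0.22], [1, -0.06, 0.33, 0.21, 0.92, 0.16, -0.22]]]'

```text
time: 9.73
eef_pos: [0.5405, -0.1456, 0.2094]
ee_rot: [0.193, 0.981, 0.016, 0.005]
force: [0.3, 0.9, -2.1]
width: 0.14
grasp_force: 80.4
```

Run:
```python
from h import *
print(env.read_state()['eef_pos'])
bar([.47,-.26,.15],12,0);bar([.47,-.26,.083],12,0)
```

```text
[ 0.54047044 -0.14556062  0.20938622]
shift [-0.248  0.211  0.472] turn [ 0.74   0.059 -0.335]
shift [-0.249  0.126  0.679] turn [ 0.74   0.059 -0.335]
```

>>> jog_arm --motion '[[[1, -0.05, 0.04, 0.1, 0.15, 0.01, -0.07], [1, -0.1, 0.08, 0.2, 0.3, 0.02, -0.13], [1, -0.15, 0.13, 0.29, 0.45, 0.04, -0.2], [1, -0.2, 0.17, 0.38, 0.6, 0.05, -0.27], [1, -0.25, 0.21, 0.47, 0.74, 0.06, -0.34], [1, -0.25, 0.21, 0.47, 0.74, 0.06, -0.34], [1, -0.25, 0.18, 0.55, 0.74, 0.06, -0.34], [1, -0.25, 0.15, 0.62, 0.74, 0.06, -0.34], [1, -0.25, 0.15, 0.62, 0.74, 0.06, -0.34]]]'

```text
time: 10.48
eef_pos: [0.467, -0.2501, 0.046]
ee_rot: [-0.003, 0.994, 0.108, -0.006]
force: [-1.7, 1.2, -4.5]
width: 0.142
grasp_force: 80.3
```

Run:
```python
from h import *
s=env.read_state();print(s['eef_pos'],s['force'],rotm().as_matrix().round(3))
env.grab_frame('side');find('mark_of','tray_bar','side',1)
```

```text
[ 0.46702976 -0.25005796  0.04602402] [-1.69365889  1.17590174 -4.45551308] [[ 0.977  0.214 -0.012]
 [ 0.215 -0.977  0.006]
 [-0.01  -0.008 -1.   ]]
mark_of tray_bar side 0.74 [ 0.4689 -0.2486  0.0934] [266. 363.]
```

>>> jog_arm --motion '[[[1, 0, 0, 0.015, 0, 0, 0], [1, 0, 0, 0.025, 0, 0, 0], [1, 0, 0, 0.025, 0, 0, 0], [1, 0, 0, 0.025, 0, 0, 0]]]'

```text
time: 10.92
eef_pos: [0.4714, -0.2517, 0.0429]
ee_rot: [-0.001, 0.994, 0.109, -0.001]
force: [0.3, 0.0, -3.3]
width: 0.143
grasp_force: 80.3
```

>>> jog_arm --motion '[[[1, 0, 0, 0.012, 0, 0, 0], [1, 0, 0, 0.022, 0, 0, 0], [1, 0, 0, 0.022, 0, 0, 0], [1, 0, 0, 0.022, 0, 0, 0]]]'

```text
time: 11.25
eef_pos: [0.4713, -0.252, 0.0358]
ee_rot: [-0.001, 0.994, 0.108, -0.001]
force: [-0.2, -0.1, -1.6]
width: 0.139
grasp_force: 80.5
```

>>> jog_arm --motion '[[[1, 0, 0, 0.004, 0, 0, 0], [1, 0, 0, 0.004, 0, 0, 0], [-0.6, 0, 0, 0.004, 0, 0, 0], [-0.6, 0, 0, 0.004, 0, 0, 0], [-0.6, 0, 0, 0.004, 0, 0, 0], [-0.6, 0, 0, 0.004, 0, 0, 0], [-0.6, 0, 0, 0.004, 0, 0, 0], [-0.6, 0, 0, -0.13, 0, 0, 0], [-0.6, 0, 0, -0.26, 0, 0, 0], [-0.6, 0, 0, -0.4, 0, 0, 0]]]'

```text
time: 12.08
eef_pos: [0.4702, -0.2512, 0.1556]
ee_rot: [-0.002, 0.994, 0.108, -0.003]
force: [-0.4, -0.9, 0.3]
width: 0.801
grasp_force: 0.0
```

Run:
```python
from h import *
s=env.read_state();print(s['time'],s['eef_pos'],s['width'],s['q'])
env.grab_frame('side');env.grab_frame('top')
for c in('top','side'):
    for t in('tray_bar','battery0_center','lid_pad','lid_hole','box_hinge','box_hole'):find('mark_of',t,c,5 if t[0]=='b' and t[1]=='a' else 2)
```

```text
12.0833 [ 0.4702415  -0.25118086  0.155601  ] 0.8009794103130344 [-6.19583539e-01  3.05879065e-01  1.69406172e+00 -8.63761152e-04
  1.14876530e+00  7.34547124e-01]
mark_of tray_bar top 0.94 [ 0.4696 -0.2531  0.0805] [478. 296.]
mark_of tray_bar top 0.45 [ 0.6741 -0.3478  0.0009] [510. 207.]
mark_of battery0_center top 0.56 [0.5409 0.0746 0.0208] [310. 258.]
mark_of lid_pad top 0.9 [0.6882 0.0426 0.1783] [329. 164.]
mark_of lid_hole top 0.66 [0.6939 0.0476 0.252 ] [327. 146.]
mark_of lid_hole top 0.2 [ 0.724  -0.1637 -0.0029] [424. 182.]
mark_of box_hinge top 0.59 [0.6635 0.049  0.0721] [325. 195.]
mark_of box_hole top 0.62 [0.4764 0.0653 0.0567] [313. 287.]
mark_of tray_bar side 0.82 [ 0.4738 -0.2524  0.0808] [269. 370.]
mark_of tray_bar side 0.58 [0.5617 0.1094 0.0176] [308. 264.]
mark_of battery0_center side 0.48 [0.5456 0.0779 0.0255] [302. 270.]
mark_of lid_pad side 0.65 [0.687  0.0452 0.1842] [368. 219.]
mark_of lid_hole side 0.82 [0.7022 0.0449 0.2532] [378. 190.]
mark_of box_hinge side 0.93 [0.6602 0.0491 0.0749] [353. 259.]
mark_of box_hole side 0.71 [ 0.723  -0.1581 -0.003 ] [396. 352.]
mark_of box_hole side 0.65 [ 0.6794 -0.3432  0.004 ] [394. 435.]
```

```bash
cat >> h.py <<'E'
H=np.array([.6615,.0493,.072]);bx=np.array([.9945,-.1045,0]);OFF=.032
def tip(d,z,yaw=-6,l=0):  # true tip at hinge+d*bx+l*by, height z, tool down
    to(H*[1,1,0]+bx*d+np.array([.1045,.9945,0])*l+[0,0,z-OFF],down(yaw))
E
python3 - <<'E'
from h import *
tip(.1,.33);tip(.1,.2)
im=cv2.cvtColor(env.grab_frame('top'),6)
c=ray('top',[[0,0]],0)
R=Ro.from_euler('z',12.5,degrees=True)
g=np.array([[x,y,.006] for x in np.linspace(-.04,.04,9) for y in np.linspace(-.06,.06,13)])
uv=px('top',R.apply(g)+[.471,-.252,0]).astype(int)
print(im[uv[:,1],uv[:,0]].reshape(9,13))
E
```

```text
shift [ 1.15  -0.739 -0.48 ] turn [-0.005  0.008  0.615]
shift [ 1.152 -0.738 -0.046] turn [-0.005  0.008  0.615]
[[ 53  57 148 106 110 170 149 148 146 189 206 206 222]
 [ 49  38 216 109 118 170 143 143 195 203 203 202 203]
 [ 40 216 216 106 119 142 144 195 204 204 205 205 205]
 [202 218 206 109  99 137 139 198 201 201 199 201 201]
 [ 27  25 135  84 105 169 203 201 202 203 204 203 204]
 [ 25  37  75  88  30  43 147 205 204 206 204 204 210]
 [ 78 126 129 151  56  39 146 204 203 203 205 203 205]
 [ 77  80  98  65  22  25 167 202 204 205 205 205 203]
 [ 69 102 226  83 150 169 212 203 205 205 204 202 205]]
```

>>> jog_arm --motion '[[[1, 0.05, -0.03, -0.1, 0, 0, 0.05], [1, 0.12, -0.07, -0.2, 0, 0, 0.1], [1, 0.21, -0.13, -0.28, 0, 0, 0.2], [1, 0.31, -0.19, -0.36, 0, 0, 0.3], [1, 0.42, -0.26, -0.42, 0, 0, 0.4], [1, 0.53, -0.33, -0.47, 0, 0, 0.5], [1, 0.64, -0.4, -0.48, 0, 0, 0.6], [1, 0.75, -0.47, -0.48, 0, 0, 0.62], [1, 0.86, -0.54, -0.48, 0, 0, 0.62], [1, 0.96, -0.61, -0.48, 0, 0, 0.62]]]'

```text
time: 13.67
eef_pos: [0.7152, -0.0096, 0.2988]
ee_rot: [-0.001, 0.999, -0.054, -0.002]
force: [0.3, -0.9, -0.4]
width: -0.003
grasp_force: 0.0
```

Run:
```python
from h import *
s=env.read_state();print(s['eef_pos'],s['q'])
im=cv2.cvtColor(env.grab_frame('top'),6)
R=Ro.from_euler('z',12.5,degrees=True)
g=np.array([[x,y,.006] for x in np.linspace(-.04,.04,9) for y in np.linspace(-.06,.06,13)])
uv=px('top',R.apply(g)+[.471,-.252,0]).astype(int)
print(im[uv[:,1],uv[:,0]].reshape(9,13))
tip(.1,.33);tip(.1,.2)
```

```text
[ 0.71518248 -0.00962999  0.29882944] [-1.10605405e-01  4.70192298e-01  1.07544562e+00  1.14518510e-03
  1.59905188e+00  1.56749824e+00]
[[218 216 218 169 177 170 209 203 222 223 170 173 174]
 [216 216 217 173 177 166 206 202 220 220 221 194 170]
 [217 216 216 175 180 163 207 205 220 220 221 224 131]
 [217 219 219 175 138 159 208 202 220 219 216 194 114]
 [217 217 219 173 137 198 208 202 219 221 222 174  63]
 [219 221 220 173 158 210 213 206 223 224 224 139  54]
 [221 220 220 170 178 202 207 206 221 221 166 126  66]
 [223 220 223 173 185 201 205 205 222 222 161  68  76]
 [222 221 221 172 182 169 214 204 223 210 116  41  80]]
shift [ 0.124 -0.156 -0.   ] turn [-0.011  0.002  0.002]
shift [ 0.125 -0.153  0.433] turn [-0.011  0.002  0.002]
```

>>> jog_arm --motion '[[[1, 0.12, -0.07, 0, 0, 0, 0], [1, 0.12, -0.15, 0, 0, 0, 0], [1, 0.12, -0.15, 0.13, 0, 0, 0], [1, 0.12, -0.15, 0.26, 0, 0, 0], [1, 0.12, -0.15, 0.38, 0, 0, 0], [1, 0.12, -0.15, 0.43, 0, 0, 0], [1, 0.12, -0.15, 0.43, 0, 0, 0]]]'

```text
time: 14.3
eef_pos: [0.7497, 0.0298, 0.1634]
ee_rot: [-0.001, 0.999, -0.054, -0.007]
force: [0.2, 0.1, -0.4]
width: -0.003
grasp_force: 0.0
```

Run:
```python
from h import *
s=env.read_state();print(s['eef_pos'],s['force'],rotm().as_matrix().round(3))
p=s['eef_pos'];r=.145
for f in (97,90,80,70,60,50,40,30,20,10,4):
    a=np.radians(f);d=-np.cos(a)*r+.006*np.sin(a)+.011;z=.072+r*np.sin(a)+.006*np.cos(a)
    T=H*[1,1,0]+bx*d+[0,0,z-OFF];print(f,(rotm().inv().apply(T-p)/.3).round(3))
```

```text
[0.74966974 0.029753   0.16335548] [ 0.19753781  0.11522479 -0.41994902] [[ 0.994 -0.107 -0.014]
 [-0.107 -0.994  0.002]
 [-0.014 -0.001 -1.   ]]
97 [-0.185 -0.034 -0.063]
90 [-0.244 -0.033 -0.069]
80 [-0.328 -0.033 -0.064]
70 [-0.41  -0.033 -0.044]
60 [-0.487 -0.033 -0.01 ]
50 [-0.557 -0.033  0.036]
40 [-0.619 -0.032  0.094]
30 [-0.669 -0.032  0.162]
20 [-0.707 -0.032  0.237]
10 [-0.731 -0.032  0.318]
4 [-0.738 -0.032  0.368]
```

>>> jog_arm --motion '[[[1, -0.1, -0.03, -0.05, 0, 0, 0], [1, -0.19, -0.03, -0.06, 0, 0, 0], [1, -0.27, -0.03, -0.07, 0, 0, 0], [1, -0.34, -0.03, -0.06, 0, 0, 0], [1, -0.41, -0.03, -0.04, 0, 0, 0], [1, -0.49, -0.03, -0.01, 0, 0, 0], [1, -0.56, -0.03, 0.04, 0, 0, 0], [1, -0.62, -0.03, 0.09, 0, 0, 0], [1, -0.67, -0.03, 0.16, 0, 0, 0], [1, -0.67, -0.03, 0.16, 0, 0, 0]]]'

```text
time: 15.13
eef_pos: [0.5509, 0.0605, 0.1215]
ee_rot: [-0.001, 0.999, -0.054, -0.004]
force: [-1.8, -0.1, 0.5]
width: 0.001
grasp_force: 0.3
```

Run:
```python
from h import *
s=env.read_state();print(s['eef_pos'],s['force'],rotm().as_matrix().round(3))
env.grab_frame('side');env.grab_frame('top')
for c in('top','side'):
    for t in('lid_pad','lid_hole'):find('mark_of',t,c,1)
p=s['eef_pos'];r=.145
for f in (20,10,4,0):
    a=np.radians(f);d=-np.cos(a)*r+.006*np.sin(a)+.011;z=.072+r*np.sin(a)+.006*np.cos(a)
    T=H*[1,1,0]+bx*d+[0,0,z-OFF];print(f,(rotm().inv().apply(T-p)/.3).round(3))
```

```text
[0.55091191 0.06046418 0.12150399] [-1.77839072 -0.07364845  0.50951796] [[ 0.994 -0.107 -0.008]
 [-0.107 -0.994  0.002]
 [-0.008 -0.001 -1.   ]]
mark_of lid_pad top 0.91 [0.5764 0.0555 0.1405] [320. 228.]
mark_of lid_hole top 0.59 [0.5107 0.0705 0.1822] [309. 258.]
mark_of lid_pad side 0.83 [0.5743 0.0579 0.1456] [314. 233.]
mark_of lid_hole side 0.59 [0.514  0.0677 0.1812] [286. 218.]
20 [-0.04  -0.001  0.088]
10 [-0.065 -0.001  0.168]
4 [-0.073 -0.001  0.218]
0 [-0.076 -0.001  0.252]
```

>>> jog_arm --motion '[[[1, -0.02, 0, 0.05, 0, 0, 0], [1, -0.04, 0, 0.09, 0, 0, 0], [1, -0.05, 0, 0.13, 0, 0, 0], [1, -0.06, 0, 0.17, 0, 0, 0], [1, -0.07, 0, 0.2, 0, 0, 0], [1, -0.07, 0, 0.22, 0, 0, 0], [1, -0.07, 0, 0.235, 0, 0, 0], [1, -0.07, 0, 0.235, 0, 0, 0]]]'

```text
time: 16.1
eef_pos: [0.5337, 0.0626, 0.0515]
ee_rot: [-0.001, 0.999, -0.054, -0.002]
force: [-1.0, -0.1, 0.9]
width: -0.002
grasp_force: 0.8
```

>>> jog_arm --motion '[[[1, 0, 0, 0.01, 0, 0, 0], [1, 0, 0, 0.02, 0, 0, 0], [1, 0, 0, 0.02, 0, 0, 0]]]'

```text
time: 16.35
eef_pos: [0.5341, 0.0625, 0.046]
ee_rot: [-0.001, 0.999, -0.054, -0.002]
force: [-1.3, 0.7, 2.1]
width: 0.0
grasp_force: 1.1
```

>>> jog_arm --motion '[[[1, 0, 0, 0.01, 0, 0, 0], [1, 0, 0, 0.01, 0, 0, 0]]]'

```text
time: 16.52
eef_pos: [0.5341, 0.0626, 0.043]
ee_rot: [-0.001, 0.999, -0.054, -0.001]
force: [-1.2, -0.1, 2.8]
width: 0.0
grasp_force: 1.3
```

>>> jog_arm --motion '[[[1, 0, 0, 0.01, 0, 0, 0], [1, 0, 0, 0.01, 0, 0, 0]]]'

```text
time: 16.68
eef_pos: [0.534, 0.0626, 0.04]
ee_rot: [-0.001, 0.999, -0.054, -0.001]
force: [-1.1, 1.0, 4.7]
width: -0.002
grasp_force: 2.6
```

Run:
```python
from h import *
env.grab_frame('side');env.grab_frame('top')
for c in('top','side'):
    for t in('lid_pad','lid_hole'):find('mark_of',t,c,1)
```

```text
mark_of lid_hole top 0.68 [0.4738 0.0768 0.076 ] [307. 287.]
mark_of lid_pad side 0.56 [0.5518 0.0605 0.0852] [304. 255.]
```

>>> jog_arm --motion '[[[1, 0, 0, 0.01, 0, 0, 0], [1, 0, 0, 0.01, 0, 0, 0]]]'

```text
time: 17.15
eef_pos: [0.534, 0.0627, 0.0379]
ee_rot: [-0.001, 0.999, -0.054, -0.001]
force: [-2.4, 0.1, 17.0]
width: -0.004
grasp_force: 8.2
```

>>> jog_arm --motion '[[[1, 0, 0, 0.007, 0, 0, 0], [1, 0, 0, 0.007, 0, 0, 0]]]'

```text
time: 17.32
eef_pos: [0.5341, 0.0627, 0.0368]
ee_rot: [-0.001, 0.999, -0.054, -0.001]
force: [-6.6, -0.0, 26.4]
width: -0.004
grasp_force: 13.3
```

Run:
```python
from h import *
to([.496,.351,.14],down(-6))
```

```text
shift [-0.23  -0.942 -0.342] turn [-0.002  0.005 -0.005]
```

>>> jog_arm --motion '[[[1, 0, 0, -0.1, 0, 0, 0], [-0.5, 0, -0.03, -0.2, 0, 0, 0], [-0.5, -0.04, -0.12, -0.28, 0, 0, 0], [-0.5, -0.07, -0.25, -0.34, 0, 0, 0], [-0.5, -0.1, -0.38, -0.34, 0, 0, 0], [-0.5, -0.13, -0.51, -0.34, 0, 0, 0], [-0.5, -0.16, -0.64, -0.34, 0, 0, 0], [-0.5, -0.19, -0.76, -0.34, 0, 0, 0], [-0.5, -0.22, -0.86, -0.34, 0, 0, 0], [-0.5, -0.23, -0.94, -0.34, 0, 0, 0]]]'

```text
time: 18.15
eef_pos: [0.4941, 0.3529, 0.1371]
ee_rot: [-0.001, 0.999, -0.053, -0.002]
force: [-0.7, -0.0, 0.6]
width: 0.749
grasp_force: 0.0
```

>>> jog_arm --motion '[[[-0.5, 0, 0, 0, 0, 0, 0], [-0.5, 0, 0, 0, 0, 0, 0]]]'

```text
time: 18.32
eef_pos: [0.4952, 0.3513, 0.1369]
ee_rot: [-0.0, 0.999, -0.052, -0.002]
force: [-0.3, 0.4, -0.2]
width: 0.751
grasp_force: 0.0
```

Run:
```python
from h import *
s=env.read_state();print(s['time'],s['eef_pos'],s['force'],s['width'],s['q'])
snap('side','s8');snap('top','t8')
for c in('top','side'):
    for t in('lid_pad','lid_hole','box_hole','pin_grip','stand'):find('mark_of',t,c,2)
for c,n in(('top','t8'),('side','s8')):
    im=cv2.imread(f'pics/{n}.png');g=cv2.cvtColor(im,6);u=px(c,[.4785,.0685,.08])[0].astype(int)
    print(c,u);print(g[u[1]-10:u[1]+11,u[0]-11:u[0]+12])
    u=px(c,[.496,.351,.063])[0].astype(int);print(c,'pin',u);print(g[u[1]-9:u[1]+12,u[0]-12:u[0]+12])
```

```text
18.3167 [0.49522336 0.35125555 0.13693078] [-0.26669569  0.43074155 -0.19023032] 0.7506855076546257 [0.5013515  0.42349485 1.55659005 0.00296002 1.16435767 2.17598077]
mark_of lid_hole top 0.77 [0.4743 0.0744 0.0803] [308. 286.]
mark_of lid_hole top 0.19 [0.4759 0.0621 0.0555] [314. 287.]
mark_of box_hole top 0.65 [0.4798 0.0655 0.0546] [313. 285.]
mark_of pin_grip top 0.64 [0.4987 0.3511 0.0615] [168. 269.]
mark_of stand top 0.78 [0.5472 0.2494 0.0036] [227. 253.]
mark_of stand top 0.66 [ 0.4761  0.4562 -0.0017] [125. 283.]
mark_of lid_pad side 0.59 [0.552  0.0638 0.0856] [304. 254.]
mark_of lid_pad side 0.51 [ 0.5777  0.0606 -0.0018] [316. 283.]
mark_of lid_hole side 0.8 [0.4797 0.0712 0.0798] [272. 255.]
mark_of box_hole side 0.84 [0.4878 0.0716 0.0612] [276. 261.]
mark_of pin_grip side 0.68 [ 3.718e-01 -5.660e-02  3.000e-04] [224. 323.]
mark_of pin_grip side 0.45 [0.497 0.353 0.063] [279. 197.]
mark_of stand side 0.87 [0.546  0.254  0.0034] [298. 235.]
mark_of stand side 0.78 [0.4817 0.4533 0.0034] [274. 197.]
top [310 284]
[[235 236 229 200 197 188 222 223 227 227 226 227 227 22
[... 7615 characters left out ...]
86 124 167 184 188 190 186 170 147 120  82  59  63  74  80  93 104
  109 109 108 108  99  93]
 [104 117 158 186 190 190 188 187 175 152 131 109  95  92  95  98 106 109
  108 109 107 106  95  89]
 [124 142 180 198 198 193 189 189 187 172 159 147 127 114 113 119 129 123
  110 108 110 104  92  88]
 [127 150 184 198 197 192 188 191 193 189 185 176 160 152 151 153 150 128
  112 110 112 108  90  82]
 [128 148 175 187 188 186 186 187 189 189 187 184 177 173 175 176 163 135
  116 120 121 113  91  83]
 [126 135 147 155 160 165 164 169 168 168 169 168 165 165 165 170 159 138
  124 127 132 118  91  81]
 [121 119 116 119 125 129 134 136 138 138 138 140 136 135 135 139 136 129
  126 129 126 112  89  83]]
```

Run:
```python
from h import *
print(ray('top',[[310.1,284.6]],.08),ray('side',[[272.3,255.2]],.08))
print(ray('top',[[166.7,270.7]],.076),px('side',[.496,.351,.063]),px('side',[.5,.351,.063]),px('side',[.496,.351,.076]))
to([.496,.351,.0205],down(-6))
```

```text
[[0.47798001 0.07018021 0.08      ]] [[0.47969233 0.07044493 0.08      ]]
[[0.49397406 0.34996846 0.076     ]] [[278.16076236 197.17415875]] [[279.62347572 197.12201708]] [[277.9406271  193.04554757]]
shift [ 0.002 -0.003  0.39 ] turn [-0.002  0.007 -0.006]
```

>>> jog_arm --motion '[[[-0.5, 0, 0, 0.12, 0, 0, 0], [-0.5, 0, 0, 0.24, 0, 0, 0], [-0.5, 0, 0, 0.34, 0, 0, 0], [-0.5, 0, 0, 0.385, 0, 0, 0], [-0.5, 0, 0, 0.385, 0, 0, 0], [1, 0, 0, 0.385, 0, 0, 0], [1, 0, 0, 0.385, 0, 0, 0], [1, 0, 0, 0.385, 0, 0, 0], [1, 0, 0, 0.385, 0, 0, 0], [1, 0, 0, 0.385, 0, 0, 0]]]' --force 60

```text
time: 19.75
eef_pos: [0.4966, 0.3511, 0.0239]
ee_rot: [-0.001, 0.999, -0.054, -0.0]
force: [-0.6, -0.3, 6.0]
width: 0.183
grasp_force: 58.5
```

>>> jog_arm --motion '[[[1, 0, 0, 0, 0, 0, 0], [1, 0, 0, 0, 0, 0, 0], [1, 0, 0, 0, 0, 0, 0]]]'

```text
time: 20.0
eef_pos: [0.4966, 0.3511, 0.0239]
ee_rot: [-0.001, 0.999, -0.054, -0.0]
force: [-1.0, -1.2, 6.0]
width: 0.177
grasp_force: 58.5
```

>>> jog_arm --motion '[[[1, 0, 0, -0.1, 0, 0, 0], [1, 0, 0, -0.2, 0, 0, 0], [1, 0, 0, -0.3, 0, 0, 0], [1, 0, 0, -0.4, 0, 0, 0], [1, 0, 0, -0.4, 0, 0, 0]]]'

```text
time: 20.42
eef_pos: [0.4998, 0.3526, 0.1492]
ee_rot: [-0.004, 0.999, -0.054, 0.003]
force: [0.4, 0.1, 0.5]
width: 0.181
grasp_force: 59.0
```

Run:
```python
from h import *
s=env.read_state();print(s['eef_pos'],s['force'],s['width'],s['grasp_force'])
to([.48,.0705,.13],down(-6))
env.grab_frame('side');env.grab_frame('top')
for c in('top','side'):
    for t in('pin_tip','pin_grip','stand'):find('mark_of',t,c,2)
```

```text
[0.4997692  0.35257507 0.14917813] [0.42495636 0.14505552 0.52443448] 0.18100576165609647 58.976032733917236
shift [0.035 0.942 0.057] turn [-0.015 -0.011 -0.005]
mark_of pin_tip top 0.54 [0.494  0.3467 0.1236] [161. 267.]
mark_of pin_grip top 0.36 [0.5    0.355  0.1849] [146. 257.]
mark_of stand top 0.93 [ 4.935e-01  3.514e-01 -2.000e-04] [176. 277.]
mark_of stand top 0.77 [0.5464 0.2494 0.0031] [227. 254.]
mark_of pin_tip side 0.4 [0.5035 0.3517 0.1276] [280. 176.]
mark_of pin_grip side 0.67 [0.4962 0.3527 0.1891] [276. 155.]
mark_of pin_grip side 0.32 [0.4857 0.069  0.0606] [275. 262.]
mark_of stand side 0.69 [0.4962 0.3486 0.0016] [279. 216.]
mark_of stand side 0.58 [ 4.814e-01  4.543e-01 -1.000e-04] [274. 198.]
```

>>> jog_arm --motion '[[[1, 0, 0.06, 0, 0, 0, 0], [1, 0.01, 0.17, 0, 0, 0, 0], [1, 0.01, 0.3, 0, 0, 0, 0], [1, 0.02, 0.43, 0, 0, 0, 0], [1, 0.03, 0.56, 0, 0, 0, 0], [1, 0.03, 0.69, 0, 0, 0, 0], [1, 0.04, 0.81, 0, 0, 0, 0], [1, 0.043, 0.9, 0, 0, 0, 0], [1, 0.043, 0.936, 0, 0, 0, 0], [1, 0.043, 0.936, 0, 0, 0, 0]]]'

```text
time: 21.65
eef_pos: [0.4778, 0.0677, 0.1412]
ee_rot: [-0.0, 0.998, -0.055, -0.002]
force: [0.6, -0.1, -0.7]
width: 0.174
grasp_force: 59.0
```

>>> jog_arm --motion '[[[1, 0, 0, 0.04, 0, 0, 0], [1, 0, 0, 0.04, 0, 0, 0], [1, 0, 0, 0.04, 0, 0, 0]]]'

```text
time: 21.9
eef_pos: [0.4777, 0.0708, 0.1291]
ee_rot: [-0.001, 0.999, -0.053, -0.003]
force: [-0.1, 0.4, -0.8]
width: 0.178
grasp_force: 59.0
```

Run:
```python
from h import *
s=env.read_state();print(s['eef_pos'],s['force'],s['width'],rotm().as_matrix().round(4))
snap('side','s9');snap('top','t9')
for c in('top','side'):
    for t in('pin_tip','pin_grip','lid_hole'):find('mark_of',t,c,2)
p=s['eef_pos']
o=[]
for c,n in(('top','t9'),('side','s9')):
    u=px(c,p+[0,0,-.0239]);print(c,u)
    k,r=int(u[0,0])-25,int(u[0,1])-35
    print(k,r);o.append(cv2.resize(cv2.imread(f'pics/{n}.png')[r:r+75,k:k+50],None,fx=8,fy=8,interpolation=2))
cv2.imwrite('pics/c9.png',np.hstack(o))
```

```text
[0.47767015 0.07081089 0.129109  ] [-0.09259462  0.35009318 -0.83221152] 0.17751119356431017 [[ 0.9943 -0.1066 -0.0054]
 [-0.1066 -0.9943  0.002 ]
 [-0.0056 -0.0014 -1.    ]]
mark_of lid_hole top 0.9 [0.476  0.0742 0.0785] [308. 286.]
mark_of pin_tip side 0.54 [0.4854 0.0695 0.0632] [275. 261.]
mark_of pin_tip side 0.41 [0.4771 0.0678 0.1055] [271. 247.]
mark_of pin_grip side 0.66 [0.4949 0.3526 0.0007] [279. 216.]
mark_of pin_grip side 0.59 [0.474  0.0707 0.1671] [267. 223.]
mark_of lid_hole side 0.87 [0.4776 0.0724 0.0799] [271. 255.]
top [[309.45589451 282.94447321]]
284 247
side [[270.78838199 246.20203144]]
245 211
```

View pics/c9.png

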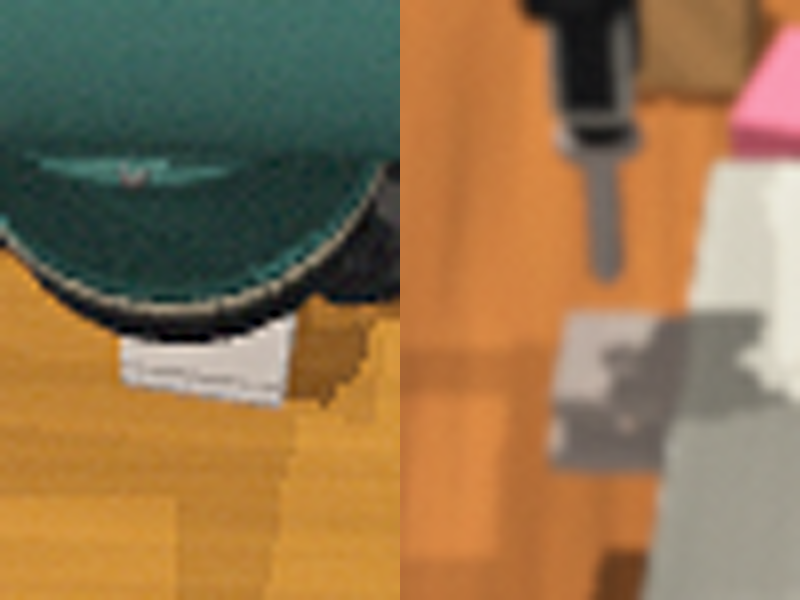

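Run:
```python
from h import *
print(env.read_state()['eef_pos'])
to([.479,.0704,.129],down(-6));to([.479,.0704,.108],down(-6))
```

```text
[0.47852775 0.06994757 0.12994095]
shift [ 0.001 -0.002  0.003] turn [-0.002  0.006 -0.005]
shift [ 0.002 -0.002  0.073] turn [-0.002  0.006 -0.005]
```

>>> jog_arm --motion '[[[1, 0.002, -0.001, 0.04, 0, 0, 0], [1, 0.002, -0.001, 0.07, 0, 0, 0], [1, 0.002, -0.001, 0.08, 0, 0, 0], [1, 0.002, -0.001, 0.09, 0, 0, 0], [1, 0.002, -0.001, 0.1, 0, 0, 0], [1, 0.002, -0.001, 0.1, 0, 0, 0]]]'

```text
time: 22.8
eef_pos: [0.4785, 0.07, 0.0993]
ee_rot: [-0.001, 0.999, -0.054, -0.002]
force: [-0.5, 0.1, 0.4]
width: 0.175
grasp_force: 59.0
```

>>> jog_arm --motion '[[[1, 0, 0, 0.02, 0, 0, 0], [1, 0, 0, 0.02, 0, 0, 0]]]'

```text
time: 22.97
eef_pos: [0.4787, 0.07, 0.0932]
ee_rot: [-0.001, 0.999, -0.054, -0.002]
force: [1.1, 0.4, -0.9]
width: 0.178
grasp_force: 59.0
```

>>> jog_arm --motion '[[[1, 0, 0, 0.02, 0, 0, 0], [1, 0, 0, 0.04, 0, 0, 0], [1, 0, 0, 0.05, 0, 0, 0], [1, 0, 0, 0.05, 0, 0, 0]]]'

```text
time: 23.3
eef_pos: [0.4786, 0.07, 0.0779]
ee_rot: [-0.001, 0.999, -0.054, -0.002]
force: [1.0, -0.7, 0.0]
width: 0.178
grasp_force: 59.0
```

>>> jog_arm --motion '[[[1, 0, 0, 0.02, 0, 0, 0], [1, 0, 0, 0.04, 0, 0, 0], [1, 0, 0, 0.05, 0, 0, 0], [1, 0, 0, 0.05, 0, 0, 0]]]'

```text
time: 23.63
eef_pos: [0.4787, 0.07, 0.063]
ee_rot: [-0.001, 0.999, -0.054, -0.002]
force: [1.9, 1.3, -0.6]
width: 0.177
grasp_force: 59.0
```

>>> jog_arm --motion '[[[1, 0, 0, 0.01, 0, 0, 0], [1, 0, 0, 0.016, 0, 0, 0], [1, 0, 0, 0.016, 0, 0, 0]]]'

```text
time: 23.88
eef_pos: [0.4788, 0.07, 0.0587]
ee_rot: [-0.001, 0.999, -0.054, -0.002]
force: [1.5, 0.6, -0.4]
width: 0.178
grasp_force: 59.0
```

>>> jog_arm --motion '[[[1, 0, 0, 0.006, 0, 0, 0], [1, 0, 0, 0.006, 0, 0, 0]]]'

```text
time: 24.05
eef_pos: [0.4788, 0.0701, 0.057]
ee_rot: [-0.001, 0.999, -0.054, -0.002]
force: [1.6, 1.1, -0.8]
width: 0.177
grasp_force: 59.0
```

>>> jog_arm --motion '[[[1, 0, 0, 0.006, 0, 0, 0], [1, 0, 0, 0.006, 0, 0, 0]]]'

```text
time: 24.22
eef_pos: [0.4788, 0.0701, 0.0553]
ee_rot: [-0.001, 0.999, -0.054, -0.002]
force: [0.5, -0.2, 2.2]
width: 0.176
grasp_force: 59.1
```

>>> jog_arm --motion '[[[1, 0, 0, 0.006, 0, 0, 0], [1, 0, 0, 0.006, 0, 0, 0]]]'

```text
time: 24.38
eef_pos: [0.4787, 0.07, 0.0535]
ee_rot: [-0.001, 0.999, -0.054, -0.002]
force: [0.1, 0.1, 4.5]
width: 0.174
grasp_force: 59.3
```

>>> jog_arm --motion '[[[0, 0, 0, 0, 0, 0, 0], [0, 0, 0, 0, 0, 0, 0], [0, 0, 0, 0, 0, 0, 0], [0, 0, 0, 0, 0, 0, 0], [0, 0, 0, -0.08, 0, 0, 0], [0, 0, 0, -0.16, 0, 0, 0], [0, 0, 0, -0.24, 0, 0, 0], [0, 0, 0, -0.3, 0, 0, 0], [0, 0, 0, -0.3, 0, 0, 0]]]'

```text
time: 25.13
eef_pos: [0.4818, 0.07, 0.1469]
ee_rot: [-0.001, 0.999, -0.054, 0.001]
force: [1.1, 0.3, -0.3]
width: 0.504
grasp_force: 0.0
```

Run:
```python
from h import *
s=env.read_state();print(s['eef_pos'],s['width'])
snap('side','s10');snap('top','t10')
for c in('top','side'):
    for t in('pin_grip','lid_hole','lid_pad','tray_bar'):find('mark_of',t,c,2)
to(H*[1,1,0]-bx*.11+[0,0,.065],down(-6))
```

```text
[0.48175031 0.06996334 0.14691563] 0.5041594508118484
mark_of pin_grip top 0.38 [0.4827 0.0736 0.0953] [308. 281.]
mark_of lid_hole top 0.79 [0.4742 0.0735 0.0774] [308. 287.]
mark_of tray_bar top 0.78 [ 0.472  -0.2538  0.0825] [479. 295.]
mark_of lid_hole side 0.82 [0.4785 0.0697 0.083 ] [272. 254.]
mark_of lid_pad side 0.8 [0.5514 0.0626 0.0853] [304. 254.]
mark_of tray_bar side 0.65 [ 0.4739 -0.2486  0.0818] [270. 367.]
shift [0.248 0.004 0.258] turn [-0.002  0.009 -0.006]
```

>>> jog_arm --motion '[[[1, 0.12, 0, 0, 0, 0, 0], [1, 0.22, 0, 0, 0, 0, 0], [1, 0.25, 0, 0, 0, 0, 0], [1, 0.25, 0, 0.08, 0, 0, 0], [1, 0.25, 0, 0.16, 0, 0, 0], [1, 0.25, 0, 0.22, 0, 0, 0], [1, 0.25, 0, 0.26, 0, 0, 0], [1, 0.25, 0, 0.27, 0, 0, 0], [1, 0.25, 0, 0.27, 0, 0, 0]]]'

```text
time: 26.38
eef_pos: [0.5521, 0.062, 0.0611]
ee_rot: [-0.001, 0.999, -0.054, -0.003]
force: [0.7, -0.2, -0.0]
width: -0.0
grasp_force: 0.0
```

>>> jog_arm --motion '[[[1, 0, 0, 0.015, 0, 0, 0], [1, 0, 0, 0.03, 0, 0, 0], [1, 0, 0, 0.03, 0, 0, 0]]]'

```text
time: 26.63
eef_pos: [0.5534, 0.062, 0.0532]
ee_rot: [-0.001, 0.999, -0.054, -0.002]
force: [-0.4, 0.1, -0.2]
width: 0.002
grasp_force: 0.0
```

>>> jog_arm --motion '[[[1, 0, 0, 0.01, 0, 0, 0], [1, 0, 0, 0.02, 0, 0, 0], [1, 0, 0, 0.02, 0, 0, 0]]]'

```text
time: 26.88
eef_pos: [0.5531, 0.062, 0.047]
ee_rot: [-0.001, 0.999, -0.054, -0.002]
force: [-0.6, 0.3, -0.2]
width: -0.001
grasp_force: 0.0
```

>>> jog_arm --motion '[[[1, 0, 0, 0.007, 0, 0, 0], [1, 0, 0, 0.007, 0, 0, 0]]]'

```text
time: 27.05
eef_pos: [0.5531, 0.062, 0.0449]
ee_rot: [-0.001, 0.999, -0.054, -0.002]
force: [-0.0, 0.8, -0.0]
width: -0.004
grasp_force: 0.0
```

>>> jog_arm --motion '[[[1, 0, 0, 0.004, 0, 0, 0], [1, 0, 0, 0.004, 0, 0, 0]]]'

```text
time: 27.22
eef_pos: [0.5532, 0.062, 0.0438]
ee_rot: [-0.001, 0.999, -0.054, -0.002]
force: [-0.2, 1.8, -1.1]
width: 0.001
grasp_force: 0.0
```

>>> jog_arm --motion '[[[1, 0, 0, 0.005, 0, 0, 0], [1, 0, 0, 0.005, 0, 0, 0]]]'

```text
time: 27.38
eef_pos: [0.5532, 0.062, 0.0423]
ee_rot: [-0.001, 0.999, -0.054, -0.002]
force: [-0.3, 0.5, -0.6]
width: -0.003
grasp_force: 0.0
```

>>> jog_arm --motion '[[[1, 0, 0, 0.005, 0, 0, 0], [1, 0, 0, 0.005, 0, 0, 0]]]'

```text
time: 27.55
eef_pos: [0.5533, 0.062, 0.041]
ee_rot: [-0.001, 0.999, -0.054, -0.002]
force: [-0.8, 0.5, 2.9]
width: -0.001
grasp_force: 1.5
```

>>> jog_arm --motion '[[[1, 0, 0, 0.003, 0, 0, 0], [1, 0, 0, 0.003, 0, 0, 0]]]'

```text
time: 27.72
eef_pos: [0.5533, 0.062, 0.0403]
ee_rot: [-0.001, 0.999, -0.054, -0.002]
force: [-0.9, 0.2, 6.2]
width: 0.004
grasp_force: 2.8
```

>>> jog_arm --motion '[[[1, 0, 0, 0.004, 0, 0, 0], [1, 0, 0, 0.004, 0, 0, 0]]]'

```text
time: 27.88
eef_pos: [0.5533, 0.062, 0.0394]
ee_rot: [-0.001, 0.999, -0.054, -0.002]
force: [-2.6, 0.6, 9.8]
width: 0.002
grasp_force: 4.6
```

>>> jog_arm --motion '[[[1, 0, 0, 0.003, 0, 0, 0], [1, 0, 0, 0.003, 0, 0, 0], [1, 0, 0, 0.003, 0, 0, 0]]]'

```text
time: 28.13
eef_pos: [0.5533, 0.0621, 0.039]
ee_rot: [-0.001, 0.999, -0.054, -0.002]
force: [-3.5, 0.3, 12.6]
width: 0.003
grasp_force: 6.1
```

>>> jog_arm --motion '[[[1, 0, 0, 0.001, 0, 0, 0], [1, 0, 0, 0.001, 0, 0, 0], [1, 0, 0, 0.001, 0, 0, 0], [1, 0, 0, 0.001, 0, 0, 0], [1, 0, 0, 0.001, 0, 0, 0]]]'

```text
time: 28.55
eef_pos: [0.5533, 0.0621, 0.0389]
ee_rot: [-0.001, 0.999, -0.054, -0.001]
force: [-4.4, 0.2, 12.8]
width: -0.0
grasp_force: 6.9
```

Run:
```python
from h import *
snap('side','s11')
for t in('pin_grip','lid_pad','tray_bar','mug'):find('mark_of',t,'side',2)
s=env.read_state();print(s['force'],s['time'])
if s['force'][2]>9.5: print(env.close_job())
```

```text
mark_of pin_grip side 0.53 [0.4775 0.0712 0.0943] [271. 250.]
mark_of lid_pad side 0.62 [0.5507 0.0656 0.0831] [304. 254.]
mark_of tray_bar side 0.82 [ 0.4733 -0.248   0.0829] [269. 367.]
mark_of mug side 0.83 [ 0.7233 -0.161  -0.0023] [396. 353.]
[-3.12715248 -0.66395863 14.24158195] 28.8
the job is handed in; nothing more can be done
None
```

I handed the job in at 28.8 s with all steps carried out: batteries tipped into the box (tray checked empty), tray back upright on the counter, lid shut, pin fully home, and the lid still held pressed at about 13–14 N, a little above the 11 N asked.

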